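Build and press a rye sandwich in the staff room

TASK

Make the lunch sandwich: lay the orange-brown patty (not the yellow cheese) on the rye round that is already on the plate, then the other rye round on top, as one neat centred stack. Then set the hand press over the stack so that its clear barrel stands flat on the plate, push the red knob down against its spring until the pressing disc bears on the sandwich with a total push of about 20 N, and finish while still holding it pressed; leave the cheese, drinks and other things on the table alone.

Things in the scene. Friction and masses are not known exactly. Their poses are not given: they have to be found in the camera images.
- plate: white plate, 210 mm across, 18 mm high at the rim, loose; origin at the centre of its underside, z up. Its flat inner floor is 130 mm across and 6 mm above the origin
- rye_bottom_c (a point): centre (half-way up) of the dark-brown rye bread round lying on the plate: 62 mm across, 14 mm thick
- rye_top_c (a point): centre (half-way up) of the second dark-brown rye round, 62 mm across, 14 mm thick, lying on a round wooden board (130 mm across, 12 mm thick)
- patty_c (a point): centre (half-way up) of the orange-brown patty with green flecks: 58 mm across, 12 mm thick, lying flat in one compartment of the black tray (which one varies)
- cheese_c (a point): centre (half-way up) of a yellow round of cheese, 58 mm across, 12 mm thick, lying in the other compartment of the tray; not wanted
- tray: black open takeaway tray, fixed, 250 mm along its x, 170 mm along its y, 32 mm high, walls and floor 3 mm; one divider wall across the middle makes two compartments, each about 120 mm (x) by 164 mm (y); origin at the centre of its underside. Grasp what lies in it with the fingers closing along the tray's y
- press: hand sandwich press, loose, 0.32 kg: upright clear barrel open at the bottom, 82 mm outside and 76 mm inside diameter, with a white roof 62 mm above its lower edge and a guide boss (28 mm across) up to 76 mm; a red knob stands on a shaft above it. Origin at the centre of the barrel's lower edge, z up
- knob_c (a point): centre of the red knob of the press: a disc 42 mm across, 24 mm high, 110 mm above the barrel's lower edge when up (its underside 98 mm, its top 122 mm). The knob carries a steel pressing disc (58 mm across) whose underside is 50 mm above the barrel's lower edge when up; the whole press can be lifted by the knob
- press_knob (a joint): how far the knob and pressing disc are pushed down into the barrel, m: 0 is up, 0.014 the lower stop; a spring pushes it up with 3 N at 0, rising by 0.4 N per mm (about 7 N at 10 mm). Over the complete stack (40 mm high), with the barrel on the plate, the disc meets the sandwich at about 0.010; further push then goes into the sandwich
- cup: magenta cup, 72 mm across, 75 mm high; bystander, origin at the centre of its underside
- cola: brown bottle with red cap, 66 mm across, 230 mm high; bystander, origin at the centre of its underside
- water: clear water bottle with grey cap, 68 mm across, 200 mm high; bystander, origin at the centre of its underside
- dip: small orange jar with white lid, 64 mm across, 45 mm high; bystander, origin at the centre of its underside
- cup_lid: grey round cup lid, 68 mm across, 22 mm high; bystander, origin at the centre of its underside
- spoon: steel spoon lying on the table between robot and plate; bystander

How it is judged (in metres and radians):
On the way, in this order (a step that is already met when the one before it is completed fails the run):
1. the patty lies flat and centred on the lower rye round, let go (horizontal distance between patty_c and rye_bottom_c below 0.006 m and z of patty_c in the frame of plate between 0.023 and 0.029 m and angle between patty_c's own z axis and vertical below 0.08 rad and contact force between the fingers and patty below 0.1 N), for 0.2 s.
2. the second rye round lies flat and centred on the patty, let go (horizontal distance between rye_top_c and patty_c below 0.006 m and horizontal distance between rye_top_c and rye_bottom_c below 0.007 m and z of rye_top_c in the frame of plate between 0.036 and 0.042 m and angle between rye_top_c's own z axis and vertical below 0.08 rad and contact force between the fingers and rye_top below 0.1 N), for 0.2 s.
3. the barrel of the press stands flat on the plate, around the stack (horizontal distance between press and rye_top_c below 0.01 m and z of press in the frame of plate below 0.008 m and angle between press's own z axis and vertical below 0.05 rad), for 0.1 s.
At the end, for the whole second after the job is handed in: Patty and upper rye round lie centred within 7 mm of the round below, flat on the plate; the press stands upright with its barrel on the plate around them; the robot still holds the knob down 8 to 13 mm and the pressing disc bears on the upper rye round with 4 to 35 N (beyond the spring's 7 N) (horizontal distance between patty_c and rye_bottom_c below 0.007 m and horizontal distance between rye_top_c and patty_c below 0.007 m and z of patty_c in the frame of plate between 0.022 and 0.029 m and z of rye_top_c in the frame of plate between 0.034 and 0.042 m and z of press in the frame of plate between 0.003 and 0.008 m and angle between press's own z axis and vertical below 0.05 rad and angle between plate's own z axis and vertical below 0.03 rad and value of joint press_knob between 0.008 and 0.013 m and contact force between any of the fingers, the arm and press above 3 N and contact force between press and rye_top between 4 and 35 N); the arm keeps its last pose, push and grip.
It fails at once if the cheese is taken or pushed about (distance of cheese_c from where it was at the start of the episode above 0.03 m).
It fails at once if a bystander is knocked or moved (distance of any of cup, cola, water, dip, cup_lid, spoon from where it was at the start of the episode above 0.03 m).
It fails at once if the sandwich is crushed (contact force between press and rye_top above 60 N).
It also fails if it takes over 66 s, if anything falls off the work surface, if the arm or the gripper's body presses on something with over 40 N, if the wrist force passes 120 N, or if a joint passes its speed limit or range.

ROBOT

A 6-joint arm with a two-finger parallel gripper is mounted at the origin on the work surface. World frame = base frame: x ahead of the robot, y to its left, z up, the work surface at z = 0. Lengths are in mm, angles in degrees, forces in N, time in s.
With the tool pointing down it reaches from about 300 to 850 mm from the base axis. Payload 4.2 kg.
Tool frame: the origin (TCP) lies midway between the tips of the shut fingers; the grasp point (between the pads) lies 19 mm behind it (env.hold_point_z is the z of the grasp point in the tool frame, in mm); z points along the fingers, y is the direction in which the jaws open and shut (so a half turn about z gives the same grasp; the last joint's range is limited). The gripper opens to 91 mm and grips with 3 to 60 N. Pads are 32 mm wide; open, the fingers measure 118 mm over their backs; the gripper's body (76 mm by 178 mm) begins 60 mm behind the grasp point.
Start: joints at [-67.666, 18.312, 89.639, -0, 72.044, -1.146], TCP at [229.1, -527.405, 213.976] pointing down, gripper open.
Joint ranges: [-177.97, 177.97], [-48.28, 115.42], [12.27, 149.76], [-77.06, 257.06], [2.81, 150.46], [-146.56, 146.56]. Speed limits (degrees/s): [147.25, 147.25, 180, 180, 180, 180].

INTERFACE

Orientations are given as [roll, pitch, yaw] about the fixed x, y, z axes, in that order (R = Rz(yaw) Ry(pitch) Rx(roll)).
In Python, from workcell import env, grab_frame, camera_params, spotter gives the robot as it stands. The module is installed in compiled form; this text tells all that it offers.
- The arm moves only by the shell command python3 -m jog 'ROWS' [FORCE]. ROWS is text: rows parted by semicolons, each of 7 numbers parted by spaces: the turn, a rotation vector about the world's x, y, z in units of 5 degrees (1.0 is 5 degrees), then the shift along the world's x, y, z in units of 25 mm (1.0 is 25 mm), then the opening, from 0 (shut) to 1 (fully open). A call has 1 to 5 rows; each row is the pose to reach, as a shift and turn from the pose commanded when the call began; what a row does not reach only later rows make up. A row lasts 1/8 s, in which the tool goes at most 62.5 mm and 10.7 degrees, less where a joint would pass 70% of its speed; a pose out of reach is approached as far as the arm can. A call with a gripper value outside its range is refused whole. The fingers move at their own pace and stop on an object; FORCE is the grip in N (left out, the last holds). Time passes only in rows, so rows that repeat a pose let the fingers close. It gives the time, the measured TCP pose, the force and the opening at its end, in the units of the state.
- env.state(): the state, without advancing time (a new reading comes with each control period).
- grab_frame(name): name is "scene" or "top" or "wrist"; returns the picture (400x640x3 uint8, red, green, blue); there is no depth.
- camera_params(name): a dict with "K" (3x3 intrinsics, pixels), "dist" ([k1, k2, p1, p2, k3] as OpenCV has them; the pictures are not rectified), "rvec" (rotation vector, rad) and "tvec" (3), from world to camera coordinates, as OpenCV has them. Camera axes: x right, y down, z forward; pixel columns grow to the right and rows downward; lengths in mm; the calibration is good to about 2 mm. A picture is of the moment at which its call begins: read the wrist's pose just before it. camera_params takes no time and is no camera call; for the wrist camera it gives the pose at the moment of the call.
- env.job_done(): hands the job in, once; it reports no verdict.
Trained networks look in the newest picture that a camera, given by its name, has taken for a name from the list of things; names that differ only in an ending like _2 or _b are one class to them, and where a whole thing is asked for, a point or a joint stands for the part that bears it (a point fixed in the world has none). Each returns a list of dicts, best first, with "conf" (0 to 1); they miss things now and then, are a little off and sometimes report something else, mostly with a low value. They report only what shows in the picture. A call takes as long as a camera call.
- spotter.look_for(query, camera): "box" ([left, top, width, height] in pixels, round what is visible of it).
- spotter.trace(query, camera): "region" (400x640 bool, what is visible of it) and "box" ([left, top, width, height] in pixels, round what is visible of it).
The state is a dict: "time_s": time; "qpos": joint angles; "qvel": joint speeds; "effort": joint torques, N m; "ee_pos": TCP position; "ee_rot": TCP orientation; "force": force on the tool from outside, world axes, zero at the start; "torque": the same for the moment, N m; "gripper_width": finger opening in mm.
Only numpy, scipy, OpenCV 4.12 (cv2) and the standard library are available. Lean on these libraries where they do the work, as an engineer would, in place of code of your own. Each camera call takes 0.05 s, during which the arm holds its last target. There are 200 camera calls.

## Working session

There is one attempt and no reset: what is moved stays moved. The work goes in short steps, Python scripts to look and compute and a shell command to move; the robot and the scene stay as the last step left them, time stands still between calls to the robot, and variables do not carry over. Pictures are saved under pics/ and viewed, about 8 in all and at most 12, crops included, and the job is handed in when it is done.

```bash
mkdir -p pics
cat > h.py <<'E'
import numpy as np, cv2
from workcell import env, grab_frame, camera_params, spotter
def cam(n):
    p=camera_params(n); return np.array(p["K"]),np.array(p["dist"]),cv2.Rodrigues(np.array(p["rvec"]))[0],np.array(p["tvec"]).reshape(3)
def ray(n,uv,z,P=None):
    K,d,R,t=P or cam(n)
    q=cv2.undistortPoints(np.array(uv,float).reshape(-1,1,2),K,d).reshape(-1,2)
    D=np.c_[q,np.ones(len(q))]@R; C=-R.T@t
    return C+D*((z-C[2])/D[:,2])[:,None]
def proj(n,X,P=None):
    K,d,R,t=P or cam(n)
    return cv2.projectPoints(np.array(X,float).reshape(-1,3),R,t,K,d)[0].reshape(-1,2)
def save(im,f): cv2.imwrite(f,im[:,:,::-1])
E
python3 - <<'E'
from h import *
a=grab_frame("scene");b=grab_frame("top")
save(a,"pics/s0.png");save(b,"pics/t0.png")
print(env.state(),env.hold_point_z)
for n in("scene","top"):
    K,d,R,t=cam(n);print(n,K[0,0],d,-R.T@t)
for q in ["plate","rye_bottom_c","rye_top_c","patty_c","cheese_c","tray","press","knob_c","cup","cola","water","dip","cup_lid","spoon"]:
    r=spotter.look_for(q,"top");print(q,[(np.round(x["box"]).tolist(),round(x["conf"],2)) for x in r[:3]])
E
```

```text
{'time_s': 0.1, 'qpos': array([-6.76654135e+01,  1.83479962e+01,  8.96985256e+01,  1.99492768e-03,
        7.20445772e+01, -1.14546698e+00]), 'qvel': array([ 0.14411489, -0.15101505, -0.1599617 ,  0.0011592 ,  0.0539087 ,
        0.06046826]), 'effort': array([-3.94686037e-05, -4.13332164e+01, -2.32510704e+01,  7.27474527e-02,
        4.21807612e-02, -7.17376179e-05]), 'ee_pos': array([ 228.94191447, -526.96841428,  213.21021161]), 'ee_rot': array([-1.79908957e+02, -3.71755438e-03,  2.34794340e+01]), 'force': array([-0.27697961, -0.16370396,  0.2787169 ]), 'torque': array([ 0.02294249,  0.01438855, -0.00840992]), 'gripper_width': 91.36553522107738} -18.8
scene 397.33908261681154 [-0.07402992  0.          0.          0.          0.        ] [1295.03827048  125.5700843   740.17326523]
top 501.1986089339426 [-0.04950441  0.          0.          0.          0.        ] [ 513.74551892    7.49902801 1324.89486485]
plate [([246.0, 169.0, 82.0, 81.0], 0.63)]
rye_bottom_c [([276.0, 200.0, 21.0, 26.0], 0.73)]
rye_top_c [([352.0, 218.0, 28.0, 23.0], 0.7), ([239.0, 119.0, 28.0, 29.0], 0.49)]
patty_c [([190.0, 192.0, 24.0, 20.0], 0.63)]
cheese_c [([182.0, 244.0, 23.0, 23.0], 0.89)]
tray [([158.0, 177.0, 75.0, 104.0], 0.56), ([247.0, 171.0, 78.0, 78.0], 0.27)]
press [([434.0, 222.0, 37.0, 35.0], 0.88), ([182.0, 244.0, 23.0, 23.0], 0.43), ([356.0, 214.0, 25.0, 28.0], 0.31)]
knob_c [([450.0, 231.0, 22.0, 18.0], 0.73)]
cup [([241.0, 121.0, 26.0, 30.0], 0.72)]
cola [([424.0, 135.0, 43.0, 37.0], 0.71), ([365.0, 121.0, 22.0, 25.0], 0.41)]
water [([180.0, 131.0, 40.0, 31.0], 0.75)]
dip [([368.0, 120.0, 18.0, 22.0], 0.84)]
cup_lid []
spoon [([332.0, 246.0, 20.0, 74.0], 0.73)]
```

View pics/t0.png

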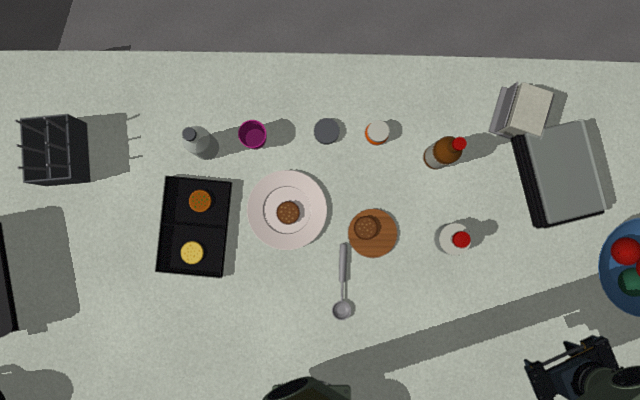

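View pics/s0.png

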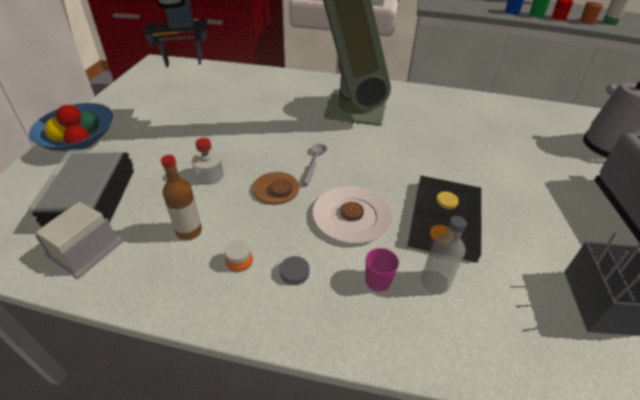

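The top view shows tray (195,226) with patty (200,201) and cheese (191,252), plate with rye (288,211), board with rye (367,228), press (452,238), spoon (343,280). The scene view agrees.

Run:
```python
from h import *
grab_frame("top")
P=cam("top")
Z=dict(plate=18,rye_bottom_c=20,rye_top_c=26,patty_c=15,cheese_c=15,tray=32,press=62,knob_c=122,cup=75,dip=45,cup_lid=22,spoon=5,cola=115,water=100)
for q,z in Z.items():
    r=spotter.trace(q,"top")
    for x in r[:2]:
        m=x["region"].astype(np.uint8);c=max(cv2.findContours(m,0,2)[0],key=cv2.contourArea)
        (u,v),s,an=cv2.minAreaRect(c);M=cv2.moments(m,True);cc=(M['m10']/M['m00'],M['m01']/M['m00'])
        print(q,round(x["conf"],2),np.round(cc,1),np.round(ray("top",cc,z,P)[0],1),np.round(ray("top",(u,v),z,P)[0,:2],1),np.round(s),round(an,1))
        if q=="tray": print(np.round(ray("top",cv2.boxPoints(cv2.minAreaRect(c)),z,P),0).tolist())
```

```text
plate 0.74 [286.5 209.5] [558.8  69.9  18. ] [558.8  69.8] [79. 79.] 90.0
rye_bottom_c 0.98 [287.8 212.5] [551.   66.3  20. ] [550.9  65.7] [23. 22.] 90.0
rye_top_c 0.76 [365.8 227.6] [ 513.9 -136.7   26. ] [ 514.  -135.9] [22. 22.] 26.6
rye_top_c 0.48 [288.1 212.3] [551.1  65.3  26. ] [550.7  65.5] [23. 22.] 90.0
patty_c 0.6 [199.3 200.7] [579.2 298.   15. ] [579.1 298.1] [21. 21.] 45.0
cheese_c 0.92 [191.7 252.4] [444.4 314.9  15. ] [445.5 314.2] [22. 22.] 0.0
tray 0.67 [193.  226.2] [512.5 309.   32. ] [511.5 309. ] [69. 99.] 5.5
[[393.0, 407.0, 32.0], [646.0, 389.0, 32.0], [631.0, 210.0, 32.0], [378.0, 230.0, 32.0]]
tray 0.47 [199.6 200.7] [578.5 293.4  32. ] [579.  292.4] [21. 22.] 90.0
[[606.0, 321.0, 32.0], [606.0, 265.0, 32.0], [552.0, 263.0, 32.0], [552.0, 320.0, 32.0]]
press 0.65 [452. 239.] [ 486.8 -352.6   62. ] [ 485.7 -352.5] [31. 36.] 90.0
press 0.38 [191.8 252.5] [446.8 303.8  62. ] [446.7 304.4] [21. 21.] 90.0
knob_c 0.5 [461.1 239.9] [ 486.3 -357.8  122. ] [ 487.2 -357.5] [17. 18.] 90.0
cup 0.91 [252.4 134.3] [744.8 155.2  75. ] [744.2 156.3] [29. 28.] 90.0
dip 0.89 [377.2 132.2] [ 760.3 -162.8   45. ] [ 760.8 -162.2] [24. 24.] 90.0
dip 0.27 [199.7 142.1] [728.3 293.9  45. ] [728.7 295.6] [41. 27.] 45.0
cup_lid 0.87 [326.3 130.8] [766.4 -31.8  22. ] [765.8 -31. ] [26. 24.] 90.0
spoon 0.76 [341.8 288.2] [354.3 -76.9   5. ] [371.8 -74.8] [75. 18.] 90.0
spoon 0.7 [287.9 212.7] [550.8  66.7   5. ] [551.3  66.4] [23. 22.] 90.0
cola 0.74 [443.2 152. ] [ 700.6 -316.1  115. ] [ 702.9 -318.8] [27. 47.] 63.4
water 0.86 [200.  142.4] [718.5 280.7 100. ] [718.8 282.6] [40. 28.] 45.0
```

```bash
python3 -m jog '0 0 -2 1 2.4 0 1; 0 0 -4 2 4.8 0 1; 0 0 -5.6 3 7.2 0 1; 0 0 -5.6 4 9.6 0 1; 0 0 -5.6 5 12 0 1' 8
```

```text
time_s: 2.17
ee_pos: [349.8, -237.2, 214.3]
ee_rot: [180.0, -0.1, -4.6]
force: [0.4, -0.7, -0.6]
gripper_width: 91.4
```

```bash
python3 -m jog '0 0 0 1.2 2.1 0 1; 0 0 0 2.4 4.2 0 1; 0 0 0 3.6 6.3 0 1; 0 0 0 4.8 8.4 0 1; 0 0 0 6 10.5 0 1'
python3 - <<'E'
from h import *
im=grab_frame("wrist");save(im,"pics/w1.png");P=cam("wrist");print(P[0][0,0],-P[2].T@P[3],P[2])
for q,z in dict(plate=18,rye_bottom_c=20,patty_c=15,rye_top_c=26).items():
    for x in spotter.trace(q,"wrist")[:2]:
        c=max(cv2.findContours(x["region"].astype(np.uint8),0,2)[0],key=cv2.contourArea)
        X=ray("wrist",c.reshape(-1,2)+0.0,z,P)[:,:2].astype(np.float32)
        (cx,cy),r=cv2.minEnclosingCircle(X);e=cv2.fitEllipse(X) if len(X)>5 else 0
        print(q,round(x["conf"],2),x["box"],round(cx,1),round(cy,1),round(r,1),e)
E
```

```text
time_s: 2.8
ee_pos: [500.2, 25.5, 214.3]
ee_rot: [180.0, -0.1, -4.5]
force: [1.3, -0.3, 0.7]
gripper_width: 91.3
317.1473615892171 [583.95208797  25.97365331 384.7093578 ] [[-0.07516974 -0.99714845 -0.0066699 ]
 [-0.95753117  0.0703128   0.27962506]
 [-0.27835872  0.02740598 -0.96008611]]
plate 0.71 [178.0, 31.0, 184.2, 184.9] 564.9 79.3 105.0 ((564.83544921875, 79.2176513671875), (206.7787322998047, 207.7361602783203), 52.879024505615234)
rye_bottom_c 0.59 [246.5, 109.8, 56.1, 54.9] 556.6 75.2 30.5 ((556.9929809570312, 75.22643280029297), (58.38811492919922, 59.90521240234375), 6.5649495124816895)
patty_c 0.79 [57.3, 106.7, 50.1, 50.8] 584.4 303.7 32.3 ((584.2027587890625, 303.6762390136719), (57.2136116027832, 63.435340881347656), 179.6227569580078)
rye_top_c 0.82 [423.8, 129.5, 54.3, 53.1] 523.0 -124.0 32.2 ((522.1549072265625, -123.77030944824219), (58.768348693847656, 63.28505325317383), 166.91358947753906)
```

View pics/w1.png

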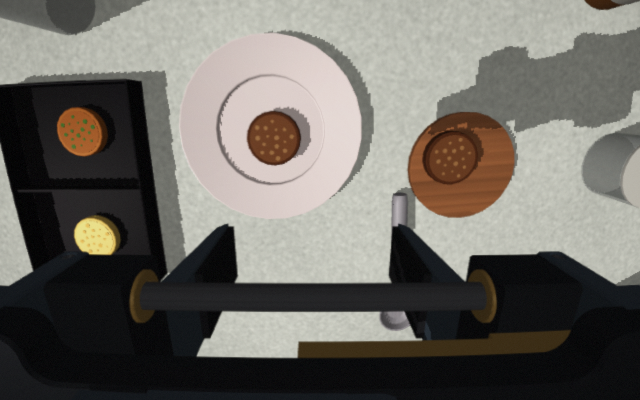

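Wrist view: patty (81,131), plate rye (274,138), board rye (451,157), cheese (97,237); the pose was still moving, so I'll re-measure settled.

```bash
python3 -m jog '0 0 0 0.1 2.4 0 1; 0 0 0 0.3 4.8 0 1; 0 0 0 0.6 7.2 -0.5 1; 0 0 0 0.9 9.6 -1.3 1; 0 0 0 1.2 10.5 -2 1'; python3 -m jog '0 0 0 0 0 0 1; 0 0 0 0 0 0 1'
cat >> h.py <<'E'
def look(qs,n="wrist",f=None,k=1):
    P=cam(n);im=grab_frame(n);s=env.state();print("ee",np.round(s["ee_pos"],1),np.round(s["ee_rot"],1))
    if f: save(im,f)
    for q,z in qs.items():
        for x in spotter.trace(q,n)[:k]:
            c=max(cv2.findContours(x["region"].astype(np.uint8),0,cv2.CHAIN_APPROX_NONE)[0],key=cv2.contourArea)
            X=ray(n,c.reshape(-1,2),z,P)[:,:2].astype(np.float32)
            (cx,cy),r=cv2.minEnclosingCircle(X);e=cv2.fitEllipse(X)
            print(q,round(x["conf"],2),np.round(x["box"]).tolist(),"circ",round(cx,1),round(cy,1),round(r,1),"ell",np.round(e[0],1),np.round(e[1],1))
E
python3 - <<'E'
from h import *
look(dict(patty_c=15,tray=32,water=200,plate=18,rye_bottom_c=20),f="pics/w2.png")
print(ray("top",[(206,147),(208,149),(190,132)],0)[:2],ray("top",[(190,133)],200))
E
```

```text
time_s: 3.68
ee_pos: [529.4, 287.0, 163.5]
ee_rot: [-180.0, -0.0, -4.5]
force: [0.2, -1.1, 0.3]
gripper_width: 91.0
time_s: 3.92
ee_pos: [529.5, 284.1, 164.6]
ee_rot: [180.0, -0.0, -4.6]
force: [0.1, 0.6, -0.2]
gripper_width: 91.4
ee [529.7 284.2 165. ] [ 1.8e+02 -1.0e-01 -4.6e+00]
patty_c 0.66 [267.0, 109.0, 57.0, 59.0] circ 581.2 299.2 28.7 ell [581.4 299.2] [55.3 56.4]
tray 0.94 [191.0, 84.0, 188.0, 234.0] circ 535.8 310.3 132.4 ell [545.  305.4] [190.1 232.2]
water 0.6 [261.0, 0.0, 67.0, 28.0] circ 651.2 282.8 12.4 ell [647.9 283.4] [ 9.  26.3]
plate 0.74 [421.0, 38.0, 189.0, 199.0] circ 560.1 72.0 104.8 ell [560.5  72.1] [206.3 207.2]
rye_bottom_c 0.56 [491.0, 123.0, 62.0, 61.0] circ 553.2 71.8 34.3 ell [553.3  72. ] [59.7 67.2]
[[723.05390579 286.80990054   0.        ]
 [717.76205464 281.36893002   0.        ]] [[722.93451883 281.59763176 200.        ]]
```

View pics/w2.png

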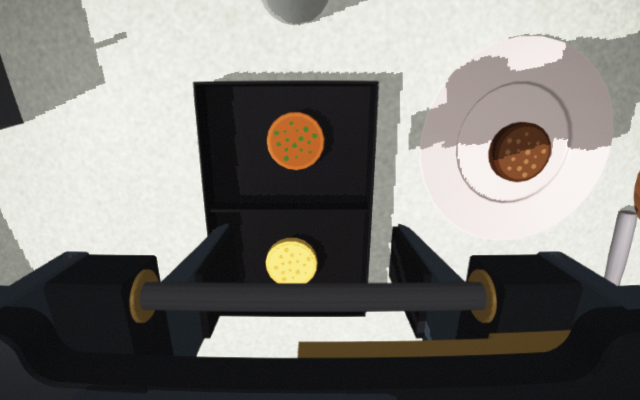

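Patty at (295,140) px, i.e. (581,299) mm; the water bottle is about 720 in x, clear of the camera. Descending.

```bash
python3 -m jog '0 0 0 2.06 0.6 -1.5 1; 0 0 0 2.06 0.6 -3 1; 0 0 0 2.06 0.6 -4.5 1; 0 0 0 2.06 0.6 -5.6 1; 0 0 0 2.06 0.6 -6 1'; python3 -m jog '0 0 0 0 0 0 1;0 0 0 0 0 0 1'
```

```text
time_s: 4.85
ee_pos: [579.9, 300.3, 12.3]
ee_rot: [179.9, 0.2, -4.5]
force: [-0.6, -0.3, 0.5]
gripper_width: 91.4
time_s: 5.1
ee_pos: [581.8, 301.5, 15.6]
ee_rot: [-179.9, -0.1, -4.5]
force: [0.4, -0.4, 0.2]
gripper_width: 91.2
```

```bash
python3 -m jog '0 0 0 0 -0.09 -0.39 1;0 0 0 0 -0.09 -0.39 1;0 0 0 0 -0.09 -0.39 0.4;0 0 0 0 -0.09 -0.39 0.4;0 0 0 0 -0.09 -0.39 0.4' 8; python3 -m jog '0 0 0 0 0 0 0.4;0 0 0 0 0 0 0.4'
```

```text
time_s: 5.72
ee_pos: [580.9, 298.9, 4.4]
ee_rot: [-180.0, -0.0, -4.5]
force: [0.2, -0.3, 0.4]
gripper_width: 64.0
time_s: 5.98
ee_pos: [580.8, 298.8, 4.3]
ee_rot: [180.0, -0.0, -4.5]
force: [-1.1, -0.2, 0.9]
gripper_width: 57.4
```

```bash
python3 -m jog '0 0 0 0 0 1 0.4;0 0 0 0 0 3 0.4;0 0 0 0 0 5 0.4;0 0 0 -0.6 -1.8 5.5 0.4;0 0 0 -1.2 -3.6 5.5 0.4'; python3 -m jog '0 0 0 -0.6 -1.9 0 0.4;0 0 0 -1.2 -3.8 0 0.4;0 0 0 -2 -5.7 0 0.4;0 0 0 -2 -5.7 0 0.4;0 0 0 -2 -5.7 0 0.4'
python3 - <<'E'
from h import *
look(dict(plate=18,rye_bottom_c=20,patty_c=0),f="pics/w3.png",k=2)
E
```

```text
time_s: 6.6
ee_pos: [551.3, 208.4, 143.3]
ee_rot: [-179.9, -0.2, -4.4]
force: [0.3, 0.0, -0.9]
gripper_width: 57.6
time_s: 7.22
ee_pos: [501.3, 66.6, 142.0]
ee_rot: [-180.0, -0.1, -4.6]
force: [0.1, -0.1, -0.4]
gripper_width: 57.4
ee [501.5  67.1 141.9] [-1.8e+02 -1.0e-01 -4.5e+00]
plate 0.64 [191.0, 9.0, 225.0, 222.0] circ 560.4 71.4 104.8 ell [565.7  71.3] [194.2 211.1]
rye_bottom_c 0.62 [272.0, 107.0, 70.0, 70.0] circ 553.1 68.4 31.3 ell [553.   68.4] [60.3 61.3]
rye_bottom_c 0.62 [488.0, 132.0, 68.0, 67.0] circ 515.6 -133.9 34.7 ell [ 515.7 -134.4] [61.6 68.7]
patty_c 0.95 [264.0, 204.0, 99.0, 79.0] circ 429.6 74.5 57.3 ell [437.2  73.7] [ 93.4 115.2]
```

View pics/w3.png

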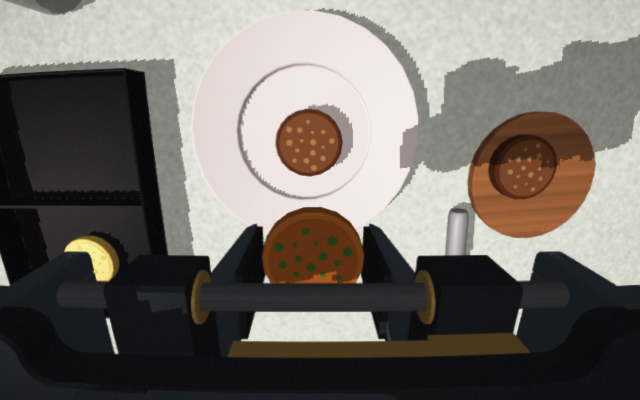

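The patty is held flat (centre about (313,255)); plate rye at (309,142). Checking its offset in the hand.

```bash
cat >> h.py <<'E'
def held(q,ztop,R,n="wrist",ymax=265):
    from scipy.optimize import least_squares
    P=cam(n);grab_frame(n);e=env.state()["ee_pos"];x=spotter.trace(q,n)[0];m=x["region"]
    c=max(cv2.findContours(m.astype(np.uint8),0,cv2.CHAIN_APPROX_NONE)[0],key=cv2.contourArea).reshape(-1,2)
    v0=c[:,1].min();c=c[(c[:,1]<v0+28)].astype(float)  # far arc, seen from above
    X=ray(n,c,e[2]+ztop,P)[:,:2]
    s=least_squares(lambda p:np.hypot(*(X-p).T)-R,e[:2],loss="soft_l1")
    print("held",x["conf"],"centre-TCP",s.x-e[:2],"rms",np.sqrt(np.mean(s.fun**2)))
E
python3 - <<'E'
from h import *
held("patty_c",10.7,29)
E
```

```text
held 0.91 centre-TCP [2.22123839 1.73926229] rms 0.44199148792988696
```

```bash
python3 -m jog '0 0 0 1 0 0 0.4;0 0 0 1.99 -0.02 -0.5 0.4;0 0 0 1.99 -0.02 -2 0.4;0 0 0 1.99 -0.02 -3.5 0.4;0 0 0 1.99 -0.02 -4.4 0.4'; python3 -m jog '0 0 0 0 0 0 0.4;0 0 0 0 0 0 0.4'
```

```text
time_s: 8.15
ee_pos: [549.7, 66.2, 29.6]
ee_rot: [180.0, 0.2, -4.5]
force: [0.1, -0.5, 0.3]
gripper_width: 57.4
time_s: 8.4
ee_pos: [551.5, 66.2, 32.5]
ee_rot: [-180.0, -0.1, -4.5]
force: [0.9, -0.3, -0.2]
gripper_width: 57.4
```

```bash
python3 -m jog '0 0 0 0 0.02 -0.2 0.4;0 0 0 0 0.02 -0.36 0.4;0 0 0 0 0.02 -0.42 0.4;0 0 0 0 0.02 -0.42 0.4'
```

```text
time_s: 8.9
ee_pos: [550.6, 66.3, 21.3]
ee_rot: [180.0, -0.0, -4.5]
force: [-0.1, 0.2, -1.1]
gripper_width: 57.6
```

```bash
python3 -m jog '0 0 0 0 0 -0.03 0.4;0 0 0 0 0 -0.03 0.4'; python3 -m jog '0 0 0 0 0 0 0.75;0 0 0 0 0 0 0.75;0 0 0 0 0 0 0.75'; python3 -m jog '0 0 0 0 0 1 0.9;0 0 0 -1 0 3 0.9;0 0 0 -2 0 4.8 0.9;0 0 0 -2 0 4.8 1;0 0 0 -2 0 4.8 1'
python3 - <<'E'
from h import *
look(dict(plate=18,patty_c=32,rye_bottom_c=20,rye_top_c=26),f="pics/w4.png",k=2)
E
```

```text
time_s: 9.15
ee_pos: [550.7, 66.3, 21.3]
ee_rot: [180.0, -0.0, -4.5]
force: [-1.1, 0.2, 5.4]
gripper_width: 57.8
time_s: 9.52
ee_pos: [550.5, 66.3, 20.3]
ee_rot: [180.0, 0.0, -4.5]
force: [0.4, -1.0, -0.2]
gripper_width: 68.1
time_s: 10.15
ee_pos: [500.4, 66.3, 140.1]
ee_rot: [180.0, 0.0, -4.5]
force: [-0.1, -1.2, -0.8]
gripper_width: 91.0
ee [500.2  66.2 139.4] [ 1.8e+02  1.0e-01 -4.5e+00]
plate 0.64 [190.0, 10.0, 228.0, 229.0] circ 559.9 71.6 104.8 ell [560.3  71.5] [207.2 207.4]
patty_c 0.62 [191.0, 6.0, 226.0, 232.0] circ 561.2 71.0 99.8 ell [561.3  70.9] [196.9 197.1]
patty_c 0.57 [276.0, 111.0, 66.0, 65.0] circ 551.1 68.1 28.7 ell [551.4  67.9] [55.2 56.4]
rye_bottom_c 0.75 [279.0, 107.0, 65.0, 31.0] circ 568.1 68.6 25.3 ell [547.4  67.7] [63.8 68.5]
rye_top_c 0.74 [488.0, 132.0, 70.0, 67.0] circ 515.4 -129.9 34.3 ell [ 517.1 -130.5] [59.5 67.7]
```

View pics/w4.png

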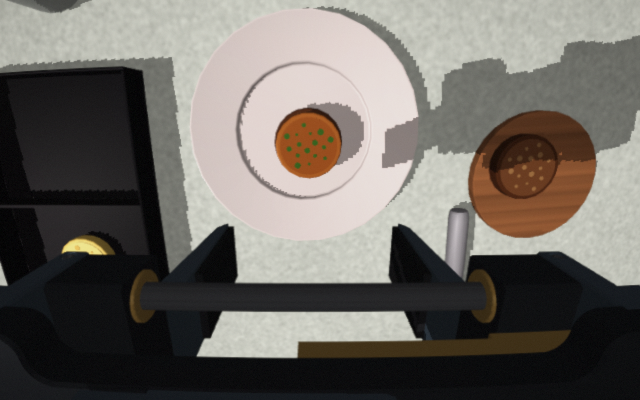

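The patty sits at (309,143), about 2 mm off the rye centre, flat. Next the board rye.

```bash
python3 -m jog '0 0 0 -0.3 -2 0 1;0 0 0 -0.7 -4.4 0 1;0 0 0 -1.1 -6.8 0 1;0 0 0 -1.4 -7.9 0 1;0 0 0 -1.4 -7.9 0 1'; python3 -m jog '0 0 0 0 0 0 1'
python3 - <<'E'
from h import *
look(dict(rye_top_c=26,spoon=5),f="pics/w5.png")
E
```

```text
time_s: 11.02
ee_pos: [465.1, -132.7, 139.8]
ee_rot: [-180.0, 0.1, -4.7]
force: [0.3, 1.1, 0.1]
gripper_width: 91.1
time_s: 11.15
ee_pos: [465.7, -130.6, 140.0]
ee_rot: [-180.0, 0.0, -4.5]
force: [0.9, 0.9, -0.5]
gripper_width: 91.4
ee [ 465.8 -130.3  140.1] [-180.     0.    -4.5]
rye_top_c 0.92 [283.0, 108.0, 67.0, 71.0] circ 515.8 -134.5 30.8 ell [ 515.7 -134.7] [58.8 60.5]
spoon 0.83 [251.0, 189.0, 45.0, 171.0] circ 421.5 -77.0 52.2 ell [423.8 -75.5] [ 20.4 131.3]
```

View pics/w5.png

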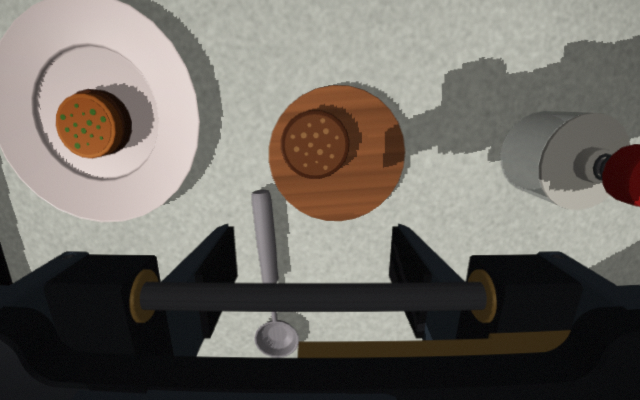

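Board rye at (316,144) px, spoon handle end (262,190), clear of the fingers.

```bash
python3 -m jog '0 0 0 1 -0.1 0 1;0 0 0 1.93 -0.23 -0.5 1;0 0 0 1.93 -0.23 -2.2 1;0 0 0 1.93 -0.23 -3.8 1;0 0 0 1.93 -0.23 -4.6 1'; python3 -m jog '0 0 0 0 0 0 1;0 0 0 0 0 0 1'
```

```text
time_s: 11.92
ee_pos: [512.8, -135.5, 23.3]
ee_rot: [-180.0, 0.2, -4.4]
force: [0.3, 0.1, -0.5]
gripper_width: 91.4
time_s: 12.18
ee_pos: [514.7, -136.6, 26.3]
ee_rot: [180.0, -0.1, -4.5]
force: [-0.3, 0.0, 0.4]
gripper_width: 91.2
```

```bash
python3 -m jog '0 0 0 0 0 -0.3 1;0 0 0 0 0 -0.45 1;0 0 0 0 0 -0.45 0.45;0 0 0 0 0 -0.45 0.45;0 0 0 0 0 -0.45 0.45' 8; python3 -m jog '0 0 0 0 0 0 0.45;0 0 0 0 0 0 0.45'
```

```text
time_s: 12.8
ee_pos: [513.9, -137.0, 14.4]
ee_rot: [180.0, -0.0, -4.5]
force: [-0.2, -1.0, 0.4]
gripper_width: 64.2
time_s: 13.05
ee_pos: [513.9, -137.0, 14.4]
ee_rot: [180.0, -0.0, -4.5]
force: [-0.5, -0.1, 1.0]
gripper_width: 61.3
```

```bash
python3 -m jog '0 0 0 0 0 1 0.45;0 0 0 0 0 3 0.45;0 0 0 0 0.5 5.1 0.45;0 0 0 -0.2 2.9 5.1 0.45;0 0 0 -0.5 5.3 5.1 0.45'; python3 -m jog '0 0 0 0 2.4 0 0.45;0 0 0 0 2.83 0 0.45;0 0 0 0 2.83 0 0.45;0 0 0 0 2.83 0 0.45'
python3 - <<'E'
from h import *
held("rye_top_c",11.6,31)
held("rye_top_c",11.6,31)
look(dict(patty_c=32),f="pics/w6.png",k=2)
E
```

```text
time_s: 13.68
ee_pos: [501.6, -3.4, 142.6]
ee_rot: [-180.0, -0.1, -4.6]
force: [0.8, 1.2, -1.3]
gripper_width: 61.4
time_s: 14.18
ee_pos: [501.3, 65.0, 141.6]
ee_rot: [180.0, 0.0, -4.6]
force: [-0.6, -0.3, -0.3]
gripper_width: 61.6
held 0.69 centre-TCP [4.09094517 1.43360625] rms 0.5206527298331514
held 0.71 centre-TCP [3.65279418 1.36931327] rms 0.5959574816959262
ee [501.4  65.3 141.7] [180.    0.   -4.6]
patty_c 0.66 [276.0, 111.0, 63.0, 66.0] circ 551.0 67.9 28.9 ell [551.2  67.9] [56.1 56.5]
```

```bash
python3 -m jog '0 0 0 1 0 0 0.45;0 0 0 1.94 0.05 -0.5 0.45;0 0 0 1.94 0.05 -2 0.45;0 0 0 1.94 0.05 -3.4 0.45;0 0 0 1.94 0.05 -3.9 0.45'; python3 -m jog '0 0 0 0 0 0 0.45;0 0 0 0 0 0 0.45'
```

```text
time_s: 15.1
ee_pos: [548.5, 67.1, 42.3]
ee_rot: [180.0, 0.2, -4.5]
force: [0.2, -0.3, -0.1]
gripper_width: 61.7
time_s: 15.35
ee_pos: [551.0, 67.6, 45.6]
ee_rot: [-180.0, -0.2, -4.5]
force: [0.7, -0.7, 0.1]
gripper_width: 61.7
```

View pics/w6.png

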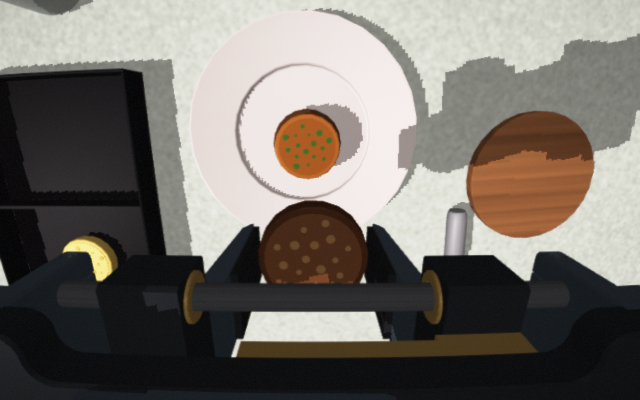

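The held rye is flat (314,245), the patty in place (308,145). Lowering.

```bash
python3 -m jog '0 0 0 -0.01 -0.03 -0.2 0.45;0 0 0 -0.01 -0.03 -0.34 0.45;0 0 0 -0.01 -0.03 -0.4 0.45;0 0 0 -0.01 -0.03 -0.4 0.45'; python3 -m jog '0 0 0 0 0 -0.03 0.45;0 0 0 0 0 -0.03 0.45'
```

```text
time_s: 15.85
ee_pos: [549.5, 66.8, 34.4]
ee_rot: [180.0, -0.0, -4.5]
force: [-0.9, 0.1, 1.2]
gripper_width: 61.7
time_s: 16.1
ee_pos: [549.6, 66.8, 34.3]
ee_rot: [180.0, -0.0, -4.5]
force: [-1.7, 0.5, 6.7]
gripper_width: 62.0
```

Contact made; release and check.

```bash
python3 -m jog '0 0 0 0 0 0 0.8;0 0 0 0 0 0 0.8;0 0 0 0 0 0 0.8'; python3 -m jog '0 0 0 0 0 1 0.9;0 0 0 -1 0 3 0.9;0 0 0 -2 0 4.4 0.9;0 0 0 -2 0 4.4 1;0 0 0 -2 0 4.4 1'
python3 - <<'E'
from h import *
look(dict(rye_top_c=46,plate=18),f="pics/w7.png",k=2)
look(dict(rye_top_c=46,patty_c=32,knob_c=122,press=62),n="top",k=2)
im=cv2.imread("pics/w7.png")[80:260,200:440];cv2.imwrite("pics/w7c.png",cv2.resize(im,None,fx=3,fy=3,interpolation=2))
E
```

```text
time_s: 16.48
ee_pos: [549.5, 66.8, 33.2]
ee_rot: [180.0, 0.0, -4.5]
force: [0.4, 0.2, 0.8]
gripper_width: 72.7
time_s: 17.1
ee_pos: [499.6, 66.8, 142.8]
ee_rot: [180.0, 0.0, -4.5]
force: [-0.7, 0.7, -1.1]
gripper_width: 91.1
ee [499.4  66.7 142.3] [ 1.8e+02  1.0e-01 -4.5e+00]
rye_top_c 0.87 [272.0, 108.0, 72.0, 77.0] circ 551.0 68.6 31.0 ell [551.2  68.5] [59.9 60.4]
plate 0.68 [190.0, 8.0, 226.0, 229.0] circ 560.3 71.4 105.0 ell [560.2  71.4] [207.1 207.4]
plate 0.67 [0.0, 66.0, 171.0, 219.0] circ 526.8 314.1 146.0 ell [528. 304.] [194.7 257.8]
ee [499.4  66.7 142.1] [ 1.8e+02  1.0e-01 -4.5e+00]
rye_top_c 0.55 [272.0, 202.0, 26.0, 8.0] circ 561.6 68.6 27.2 ell [565.6  67.5] [26.  56.7]
knob_c 0.81 [451.0, 230.0, 18.0, 17.0] circ 485.8 -356.2 21.4 ell [ 486.4 -356. ] [36.9 41.9]
press 0.69 [433.0, 219.0, 39.0, 36.0] circ 487.9 -352.3 47.3 ell [ 487. -352.] [80.8 93.5]
press 0.2 [182.0, 127.0, 41.0, 31.0] circ 727.2 289.4 52.5 ell [724.4 290.2] [ 66.5 104.9]
```

View pics/w7c.png

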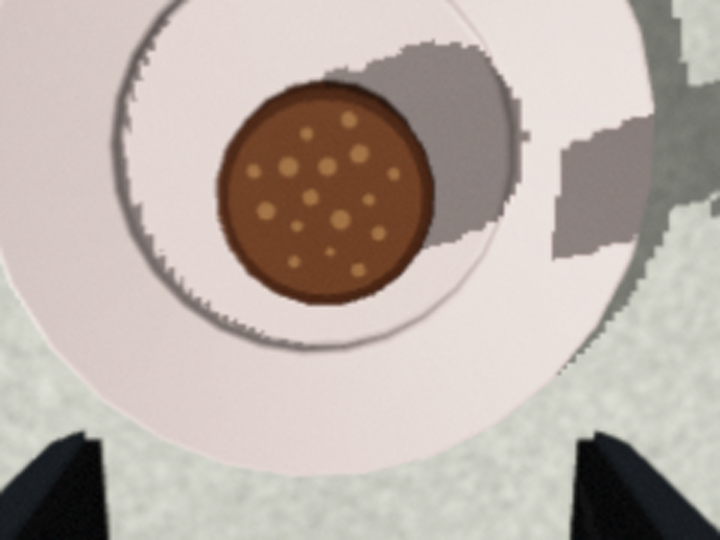

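The stack looks neat: upper rye at (551,68.5) versus patty (551,68), rye bottom (553,68.4). Now to the press.

```bash
python3 -m jog '0 0 0 -0.3 -2 0.9 1;0 0 0 -0.6 -4.4 0.9 1;0 0 0 -1 -6.8 0.9 1;0 0 0 -1.3 -9.2 0.9 1;0 0 0 -1.6 -11.6 0.9 1'; python3 -m jog '0 0 0 -0.4 -2.4 0.5 1;0 0 0 -0.8 -4.8 1 1;0 0 0 -0.8 -5.3 1 1;0 0 0 -0.8 -5.3 1 1;0 0 0 -0.8 -5.3 1 1'
python3 - <<'E'
from h import *
look(dict(knob_c=122,press=62,cola=0),f="pics/w8.png")
E
```

```text
time_s: 18.12
ee_pos: [459.2, -225.2, 166.0]
ee_rot: [180.0, -0.0, -4.5]
force: [1.2, -0.3, 0.9]
gripper_width: 91.1
time_s: 18.75
ee_pos: [439.5, -354.0, 190.4]
ee_rot: [-179.9, 0.1, -4.4]
force: [0.4, -0.1, -0.3]
gripper_width: 91.4
ee [ 439.7 -353.9  190.6] [-1.799e+02  1.000e-01 -4.400e+00]
knob_c 0.65 [289.0, 121.0, 55.0, 56.0] circ 490.2 -359.6 21.1 ell [ 490.1 -359.4] [40.2 41.4]
press 0.79 [272.0, 99.0, 86.0, 86.0] circ 490.1 -359.7 41.5 ell [ 489.6 -359.1] [80.2 81.3]
```

View pics/w8.png

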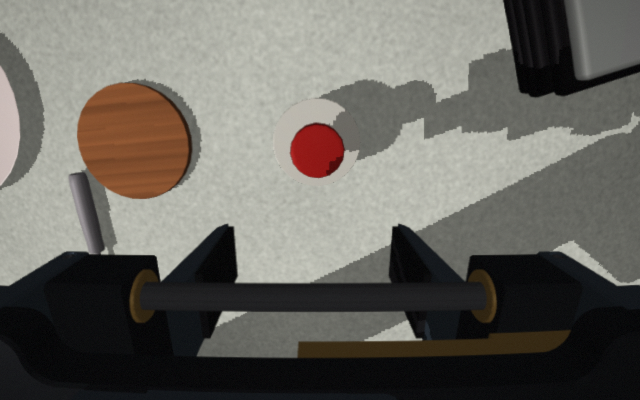

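Knob at (317,150) px → (490,-359.5).

```bash
python3 -m jog '0 0 0 1 -0.1 0 1;0 0 0 1.95 -0.2 0 1;0 0 0 1.95 -0.2 -0.8 1;0 0 0 1.95 -0.2 -2.4 1;0 0 0 1.95 -0.2 -3.4 1'; python3 -m jog '0 0 0 0 0 0 1;0 0 0 0 0 0 1'
```

```text
time_s: 19.58
ee_pos: [487.9, -359.4, 104.3]
ee_rot: [-179.9, 0.1, -4.5]
force: [0.1, 0.2, 0.7]
gripper_width: 91.3
time_s: 19.82
ee_pos: [489.1, -360.9, 107.2]
ee_rot: [179.9, -0.1, -4.5]
force: [-0.7, 0.1, -0.3]
gripper_width: 91.0
```

```bash
python3 -m jog '0 0 0 0 0.04 -0.3 1;0 0 0 0 0.04 -0.38 0.6;0 0 0 0 0.04 -0.38 0.3;0 0 0 0 0.04 -0.38 0.3;0 0 0 0 0.04 -0.38 0.3' 6; python3 -m jog '0 0 0 0 0 0 0.3;0 0 0 0 0 0 0.3;0 0 0 0 0 0 0.3'; python3 -m jog '0 0 0 0 0 0 0.2;0 0 0 0 0 0 0.2' 45
```

```text
time_s: 20.45
ee_pos: [488.4, -359.8, 96.7]
ee_rot: [180.0, -0.0, -4.5]
force: [0.7, 0.1, 0.3]
gripper_width: 54.2
time_s: 20.82
ee_pos: [488.3, -360.1, 96.6]
ee_rot: [180.0, -0.0, -4.5]
force: [-0.2, -1.8, -0.6]
gripper_width: 41.5
time_s: 21.08
ee_pos: [488.4, -360.0, 96.6]
ee_rot: [180.0, -0.0, -4.5]
force: [-0.4, -1.7, 1.6]
gripper_width: 41.1
```

```bash
python3 -m jog '0 0 0 0 0 0.6 0.2;0 0 0 0 0 1.6 0.2;0 0 0 0 0 2.6 0.2;0 0 0 0 0 3.4 0.2;0 0 0 0 0 3.4 0.2'; python3 -m jog '0 0 0 0.1 1.5 0 0.2;0 0 0 0.2 3.5 0 0.2;0 0 0 0.3 5.5 0 0.2;0 0 0 0.4 7.5 0 0.2;0 0 0 0.5 9.5 0 0.2'; python3 -m jog '0 0 0 0 2 0 0.2;0 0 0 0 4 0 0.2;0 0 0 0 6 0 0.2;0 0 0 0 7.2 0 0.2;0 0 0 0 7.6 0 0.2';python3 -m jog '0 0 0 0 0 0 0.2;0 0 0 0 0 0 0.2'
python3 - <<'E'
from h import *
held("knob_c",25.4,21)
look(dict(rye_top_c=46,plate=18,knob_c=206,press=146),f="pics/w9.png")
E
```

```text
time_s: 21.7
ee_pos: [489.1, -359.8, 183.4]
ee_rot: [179.9, -0.2, -4.5]
force: [0.1, -0.3, -4.2]
gripper_width: 41.2
time_s: 22.32
ee_pos: [499.8, -120.1, 180.4]
ee_rot: [-179.9, 0.1, -4.5]
force: [1.1, 0.4, -3.4]
gripper_width: 41.2
time_s: 22.95
ee_pos: [499.7, 69.4, 180.5]
ee_rot: [180.0, 0.1, -4.4]
force: [0.2, -0.5, -3.4]
gripper_width: 40.9
time_s: 23.2
ee_pos: [500.6, 66.8, 181.2]
ee_rot: [180.0, 0.0, -4.6]
force: [0.6, -0.1, -3.0]
gripper_width: 41.2
held 0.95 centre-TCP [7.33218908 1.10112435] rms 0.8584732938425086
ee [500.8  66.8 181.4] [180.    0.   -4.6]
rye_top_c 0.63 [277.0, 109.0, 63.0, 56.0] circ 551.9 68.5 30.9 ell [555.8  68.4] [50.3 63.5]
plate 0.94 [206.0, 24.0, 201.0, 183.0] circ 560.4 71.6 104.4 ell [571.1  71.6] [185.1 206.8]
knob_c 0.77 [272.0, 219.0, 79.0, 63.0] circ 507.5 67.5 22.1 ell [510.3  67.7] [36. 42.]
press 0.84 [257.0, 158.0, 113.0, 126.0] circ 501.8 68.7 49.7 ell [503.8  68.1] [72.8 97. ]
```

View pics/w9.png

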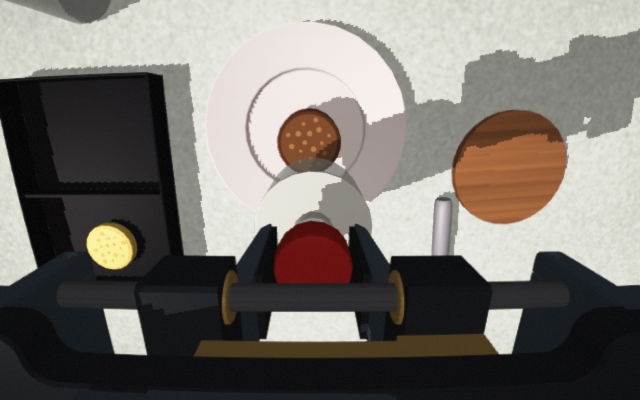

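Stack at (309,140), press held upright with the knob at (313,258). The seen far edge of the knob is its lower rim, so I redo the offset with that height.

Run:
```python
from h import *
held("knob_c",1.4,21)
P=cam("wrist");e=env.state()["ee_pos"]
im=cv2.imread("pics/w9.png");hsv=cv2.cvtColor(im,cv2.COLOR_BGR2HSV)
# predicted outlines for press axis = TCP + (dx, 1): knob rims (blue/green), roof (yellow), lower edge (magenta)
t=np.linspace(0,2*np.pi,80)
for dx in (0,2):
    for h,r,c in((98,21,(255,0,0)),(62,41,(0,255,255) if dx==0 else (0,128,255)),(0,41,(255,0,255))):
        if dx and h!=62: continue
        X=np.c_[e[0]+dx+r*np.cos(t),e[1]+1.3+r*np.sin(t),np.full(80,e[2]-96.6+h)]
        cv2.polylines(im,[np.round(proj("wrist",X,P)*8).astype(int)],True,c,1,cv2.LINE_AA,3)
cv2.imwrite("pics/w9o.png",cv2.resize(im[90:310,200:440],None,fx=2.7,fy=2.7,interpolation=2))
```

```text
held 0.58 centre-TCP [-0.48900357  1.68443428] rms 0.2770574897467371
```

View pics/w9o.png

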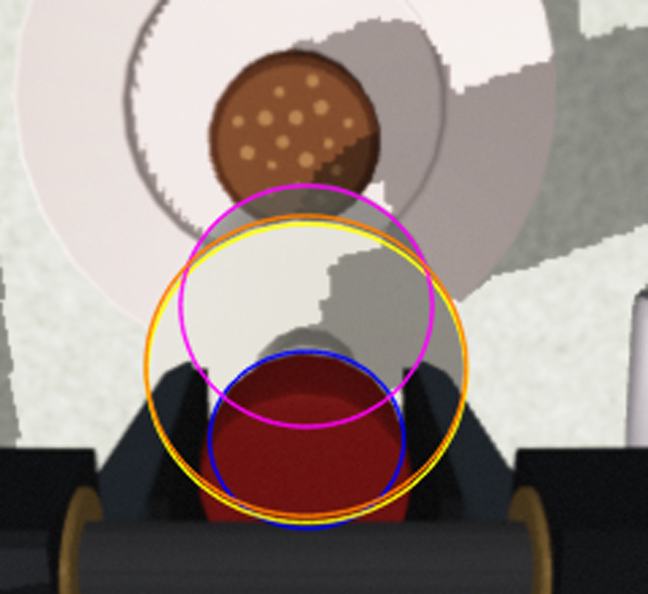

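The overlay fits, so the press axis is within about 2 mm of the TCP. Moving over the stack, above it first.

```bash
python3 -m jog '0 0 0 1 0 0 0.2;0 0 0 1.97 0 0 0.2;0 0 0 1.97 0 -0.4 0.2;0 0 0 1.97 0 -0.8 0.2;0 0 0 1.97 0 -0.8 0.2'; python3 -m jog '0 0 0 0 0 0 0.2;0 0 0 0 0 0 0.2'
```

```text
time_s: 24.28
ee_pos: [548.1, 67.7, 160.1]
ee_rot: [180.0, 0.2, -4.5]
force: [-1.1, -0.2, -3.9]
gripper_width: 41.3
time_s: 24.52
ee_pos: [550.1, 67.9, 162.0]
ee_rot: [-180.0, -0.1, -4.5]
force: [-0.2, -0.5, -3.5]
gripper_width: 41.5
```

```bash
python3 -m jog '0 0 0 0 -0.05 -0.3 0.2;0 0 0 0 -0.05 -0.7 0.2;0 0 0 0 -0.05 -1.1 0.2;0 0 0 0 -0.05 -1.5 0.2;0 0 0 0 -0.05 -1.9 0.2'; python3 -m jog '0 0 0 0 0 0 0.2;0 0 0 0 0 0 0.2'
```

```text
time_s: 25.15
ee_pos: [549.9, 66.6, 113.1]
ee_rot: [180.0, 0.0, -4.5]
force: [-0.0, -0.8, -3.1]
gripper_width: 40.8
time_s: 25.4
ee_pos: [550.3, 66.6, 114.1]
ee_rot: [-180.0, -0.0, -4.5]
force: [1.5, 0.2, -3.1]
gripper_width: 40.8
```

```bash
python3 -m jog '0 0 0 0 0 -0.2 0.2;0 0 0 0 0 -0.36 0.2;0 0 0 0 0 -0.36 0.2'; python3 -m jog '0 0 0 0 0 -0.06 0.2;0 0 0 0 0 -0.06 0.2;0 0 0 0 0 -0.06 0.2'
```

```text
time_s: 25.78
ee_pos: [549.7, 66.5, 104.6]
ee_rot: [180.0, 0.1, -4.5]
force: [1.0, 0.4, -3.3]
gripper_width: 41.1
time_s: 26.15
ee_pos: [550.1, 66.6, 103.6]
ee_rot: [180.0, -0.0, -4.5]
force: [0.1, -0.2, -2.5]
gripper_width: 41.2
```

```bash
python3 -m jog '0 0 0 0 0 -0.06 0.2;0 0 0 0 0 -0.06 0.2;0 0 0 0 0 -0.06 0.2';  python3 -m jog '0 0 0 0 0 -0.06 0.2;0 0 0 0 0 -0.06 0.2;0 0 0 0 0 -0.06 0.2';  python3 -m jog '0 0 0 0 0 -0.12 0.2;0 0 0 0 0 -0.12 0.2;0 0 0 0 0 -0.12 0.2'
```

```text
time_s: 26.52
ee_pos: [550.4, 66.5, 102.5]
ee_rot: [180.0, -0.1, -4.5]
force: [-0.1, -0.5, 2.2]
gripper_width: 40.8
time_s: 26.9
ee_pos: [550.3, 66.5, 100.7]
ee_rot: [180.0, -0.0, -4.5]
force: [0.1, -0.2, 2.9]
gripper_width: 41.2
time_s: 27.28
ee_pos: [550.3, 66.5, 97.6]
ee_rot: [180.0, -0.0, -4.5]
force: [-0.0, -1.2, 4.8]
gripper_width: 41.2
```

```bash
python3 -m jog '0 0 0 0 0 -0.08 0.2;0 0 0 0 0 -0.16 0.2;0 0 0 0 0 -0.16 0.2';  python3 -m jog '0 0 0 0 0 -0.04 0.2;0 0 0 0 0 -0.04 0.2;0 0 0 0 0 -0.04 0.2'
```

```text
time_s: 27.65
ee_pos: [550.3, 66.5, 93.5]
ee_rot: [180.0, -0.0, -4.5]
force: [-1.1, -1.3, 5.6]
gripper_width: 41.1
time_s: 28.02
ee_pos: [550.3, 66.5, 92.7]
ee_rot: [180.0, -0.0, -4.5]
force: [-0.4, -1.5, 5.3]
gripper_width: 41.2
```

```bash
python3 -m jog '0 0 0 0 0 -0.02 0.2;0 0 0 0 0 -0.02 0.2;0 0 0 0 0 -0.02 0.2';  python3 -m jog '0 0 0 0 0 -0.02 0.2;0 0 0 0 0 -0.02 0.2;0 0 0 0 0 -0.02 0.2'
```

```text
time_s: 28.4
ee_pos: [550.3, 66.5, 92.4]
ee_rot: [180.0, -0.0, -4.5]
force: [-0.4, -1.7, 7.1]
gripper_width: 41.0
time_s: 28.78
ee_pos: [550.3, 66.5, 92.4]
ee_rot: [180.0, -0.1, -4.5]
force: [-1.5, -1.9, 10.3]
gripper_width: 41.2
```

```bash
python3 -m jog '0 0 0 0 0 -0.02 0.2;0 0 0 0 0 -0.02 0.2;0 0 0 0 0 -0.02 0.2';  python3 -m jog '0 0 0 0 0 -0.02 0.2;0 0 0 0 0 -0.02 0.2;0 0 0 0 0 -0.02 0.2;0 0 0 0 0 -0.02 0.2'
```

```text
time_s: 29.15
ee_pos: [550.4, 66.5, 92.4]
ee_rot: [180.0, -0.1, -4.5]
force: [-1.9, -2.0, 12.3]
gripper_width: 41.0
time_s: 29.65
ee_pos: [550.4, 66.5, 92.3]
ee_rot: [-180.0, -0.1, -4.5]
force: [-3.5, -2.2, 15.1]
gripper_width: 41.0
```

```bash
python3 -m jog '0 0 0 0 0 -0.02 0.2;0 0 0 0 0 -0.02 0.2;0 0 0 0 0 -0.02 0.2;0 0 0 0 0 -0.02 0.2';  python3 -m jog '0 0 0 0 0 -0.015 0.2;0 0 0 0 0 -0.015 0.2;0 0 0 0 0 -0.015 0.2;0 0 0 0 0 -0.015 0.2'
python3 - <<'E'
from h import *
look(dict(plate=18,press=68,cheese_c=15),f="pics/w10.png")
a=grab_frame("scene")
im=cv2.resize(a[150:270,270:430],None,fx=4,fy=4,interpolation=2);save(im,"pics/s10.png")
s=env.state();print(s["time_s"],s["force"],s["ee_pos"])
E
```

```text
time_s: 30.15
ee_pos: [550.5, 66.5, 92.3]
ee_rot: [-180.0, -0.1, -4.5]
force: [-5.0, -2.8, 18.5]
gripper_width: 40.8
time_s: 30.65
ee_pos: [550.5, 66.4, 92.3]
ee_rot: [-180.0, -0.1, -4.5]
force: [-4.2, -2.4, 20.4]
gripper_width: 41.0
ee [550.5  66.5  92.3] [-1.8e+02 -1.0e-01 -4.5e+00]
plate 0.68 [179.0, 63.0, 256.0, 196.0] circ 560.3 71.8 104.9 ell [578.2  70.6] [168.9 206.4]
press 0.59 [252.0, 161.0, 120.0, 122.0] circ 555.4 66.8 46.0 ell [557.5  67.4] [71.5 88.7]
30.9 [-4.44926146 -2.26045034 19.50426073] [550.5166612   66.49222243  92.31185336]
```

```bash
python3 -c "
from workcell import env
env.job_done();s=env.state();print(s['time_s'],s['force'])"
```

```text
the job is handed in; nothing more can be done
the job is handed in; nothing more can be done
```

I built the sandwich and handed the job in at about 31 s, with the arm still holding the press down at about 20 N. No verdict was reported, so the checks below are my own.

- **Stack:** The patty went onto the lower rye round and the second round on top. In the wrist camera the patty was about 2 mm off the lower round. The upper round was about 1 mm off the patty and about 2 mm off the lower round.
- **Press:** I lifted it by the knob, and it touched down at the height expected for the barrel standing on the plate. The disc met the sandwich at about 10 mm of knob travel. The final wrist force was 19.5–20.4 N vertical, with about 5 N sideways.
- **Surroundings:** The plate measured unmoved to within 1 mm after pressing. I saw no contact with the cheese or the bystanders along the way.

- **Checks that failed or disagreed:**
  - The top and wrist cameras differed by 2–4 mm, so I used differences within the wrist camera, checked against how the tool had landed earlier.
  - My first estimate of how far things sat off-centre in the hand used the wrong visible edge. I corrected it before placing the press. The two bread and patty placements had already been confirmed from above.
  - In the last picture the network did not find the cheese, and its press centre is unreliable because the gripper hides part of it.
  - I had used up the 12 views, so I never looked at the final scene picture. That the barrel stands flat and centred rests on touchdown height, knob travel and force.

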